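# Sweep spent sensor chips into the tray's waste well and shut its lid

### The arm

A 7-joint arm with a two-finger parallel gripper is mounted at the origin on a cart in front of the work surface, level with it; the furniture and walls round the work are solid. World frame = base frame: x ahead of the robot, y to its left, z up, the work surface at z = 0. Lengths are in m, angles in rad, forces in N, time in s.
With the tool pointing down it reaches from about 0.425 to 0.8 m from the base axis. Payload 8.3 kg.
Tool frame: the origin (TCP) lies on the centre line of the jaws, within the pads' length; the fingertips stand 25 mm ahead of it and the grasp point (between the pads) lies 6 mm ahead of it; y points along the fingers, z is the direction in which the jaws open and shut, and the axes are right-handed (so a half turn about y gives the same grasp; the last joint's range is limited). The gripper opens to 85 mm and grips with 20 to 120 N. Pads are 22 mm wide; open, the fingers measure 114 mm over their backs; the gripper's body (76 mm by 85 mm) begins 54 mm behind the grasp point. The pads swing forward as they close: fully open they stand 13 mm farther back than shut.
Start: joints at [-1.234, 0.383, 0.016, 1.37, -0.006, 1.388, -0.046], TCP at [0.243, 0.576, 0.256] pointing down, gripper open.
Joint ranges: [-2.95, 2.95], [-0.25, 2.06], [-1.52, 1.56], [0.18, 2.33], [-1.44, 4.58], [0.02, 2.06], [-3.01, 3.01]. Speed limits (rad/s): [2.39, 2.39, 3.01, 3.01, 3.14, 3.14, 3.14].

### API

Orientations are given as a unit quaternion [x, y, z, w].
In Python, from cell import monitor, get_image, order gives the robot as it stands.
- The arm moves only by the tool apply_moves, never from a script. Its argument "series" is a list of rows, each a list of 3 entries, a list of its own where there are three numbers: the shift along the tool's x, y, z in units of 60 mm (1.0 is 60 mm), then the turn, a rotation vector about the tool's x, y, z in units of 4 degrees (1.0 is 4 degrees), then the opening, from 0 (shut) to 1 (fully open). A call has 1 to 20 rows; each row shifts and turns the commanded pose from where the row before left it, along the tool's axes as they then stand; what a row does not reach is not made up. A row lasts 1/8 s, in which the tool goes at most 62.5 mm and 10.7 degrees, less where a joint would pass 70% of its speed; a pose out of reach is approached as far as the arm can. A call with a number of a shift or a turn outside -1 to 1 is refused whole. A call with a gripper value outside its range is refused whole. The fingers move at their own pace and stop on an object; "force" is the grip in N (left out, the last holds). Time passes only in rows, so rows that do not move let the fingers close. It gives the time, the measured TCP pose, the force and the opening at its end, in the units of the state.
- monitor.get_state(): the state, without advancing time (a new reading comes with each control period).
- get_image(name): name is "side" or "top"; returns a dict with "image" (384x512x3 uint8, red, green, blue), "K" (3x3 intrinsics, pixels), "cam_to_world" (4x4, takes a point from camera to world coordinates). Camera axes: x right, y up, looking along -z (the intrinsics and any distortion apply to the point x, -y, -z); pixel columns grow to the right and rows downward; lengths in m; the calibration is good to about 2 mm. A picture is of the moment at which its call begins. There is no depth.
- order.close_job(): hands the job in, once; it reports no verdict.
The state is a dict: "time_s": time; "joint_positions": joint angles; "dq": joint speeds; "tau": joint torques, N m; "eef_pos": TCP position; "tool_rot": TCP orientation; "contact_force": force on the tool from outside, world axes, zero at the start; "moment": the same for the moment, N m; "gripper_width": opening from 0.0 (shut) to 1.0 (fully open).
Only numpy, scipy, OpenCV 4.12 (cv2) and the standard library are available. Lean on these libraries where they do the work, as an engineer would, in place of code of your own. Each camera call takes 0.05 s, during which the arm holds its last target.

### The job

The run is over: with your fingertips, sweep the three spent sensor chips along the deck of the blue tray and over its edge into the waste well at the tray's left end, without picking any of them up. Once all three are in, swing the well's yellow lid over and push it fully shut. Leave the things standing round the tray where they are, and finish with the hand clear.

Things in the scene. Friction and masses are not known exactly. Their poses are not given: they have to be found in the camera images.
- chip_tray: low blue plastic tray, 130 x 290 mm, 34 mm high; it stays put when pushed. Origin on the bench under the tray; y runs along its length toward the waste well (to the robot's left at yaw 0), x across it (away from the robot at yaw 0). Deck: flat, 22 mm above the bench, y = -151 to +62 mm, x = -61 to +61 mm, with a 4 mm thick rim, 12 mm higher than the deck, on both long sides and at the -y end
- waste_lid (a joint): angle of the yellow lid of the waste well, rad: 0 = shut, flat on the rim; 1.57 = upright; 2.15 = its stop, leaning outward beyond the tray's end (+y). It starts open, leaning outward, and swings shut toward the deck (-y). Friction hinge: it stays at whatever angle it is left; about 1 N at its free edge moves it
- lid_hinge (a point): middle of the lid's hinge line, at tray x = 0, y = +136.5, z = +36.5 mm; the hinge runs along the tray's x. Lid: a flat plate 118 mm wide and 4 mm thick, reaching 76 mm from the hinge, with a 10 mm lip under its free edge that comes down over the deck's edge (2 to 6 mm above the deck when shut) and a 36 mm wide thumb tab in the middle of that edge, out to 88 mm from the hinge
- well_floor (a point): centre of the waste well's grey floor, 5 mm above the bench, at tray y = +96 mm. The deck drops into the well without a rim at y = +62 mm; the well spans y = +62 to +130 mm and x = -61 to +61 mm, its rim 34 mm above the bench on its three outer sides; it is open on top while the lid is up
- lid_tab (a point): middle of the thumb tab on the lid's free edge, on its outer (upper when shut) face, 81 mm from the hinge line; it moves with the lid
- chip_a_mid (a point): a spent sensor chip: white plastic carrier, 18 x 38 x 9 mm, flat, with a gold window; it starts lying flat somewhere on the tray's deck, turned any way. All three chips are alike. The point is the chip's centre, half-way up (4.5 mm above its underside); its y axis runs along the 38 mm length
- chip_b_mid (a point): a spent sensor chip: white plastic carrier, 18 x 38 x 9 mm, flat, with a gold window; it starts lying flat somewhere on the tray's deck, turned any way. All three chips are alike. The point is the chip's centre, half-way up (4.5 mm above its underside); its y axis runs along the 38 mm length
- chip_c_mid (a point): a spent sensor chip: white plastic carrier, 18 x 38 x 9 mm, flat, with a gold window; it starts lying flat somewhere on the tray's deck, turned any way. All three chips are alike. The point is the chip's centre, half-way up (4.5 mm above its underside); its y axis runs along the 38 mm length
- forceps: bystander: steel forceps, 10 x 120 x 8 mm, lying on the bench at the right of the tray; origin at the centre of its underside. Leave alone
- regen_bottle: bystander: small white bottle with blue screw cap, 47 mm across, 98 mm tall, standing at the right of the tray; origin at the centre of its underside. Leave alone
- chip_case: bystander: closed dark grey chip case, 44 x 62 x 14 mm, lying at the left of the tray; origin at the centre of its underside. Leave alone
- timer: bystander: cream lab timer with three buttons, 62 x 68 x 20 mm, lying at the left of the tray; origin at the centre of its underside. Leave alone

How it is judged:
By the outcome, as a careful person would: the job done as asked, in the order asked, and still so for the second after the job is handed in, with the robot touching nothing.
It also fails if it takes over 64 s, if anything falls off the work surface, if the arm or the gripper's body presses on something with over 40 N, if the wrist force passes 120 N, or if a joint passes its speed limit or range.

## Working session

There is one attempt and no reset: what is moved stays moved. The work goes in short steps, Python scripts to look and compute and a tool call to move; the robot and the scene stay as the last step left them, time stands still between calls to the robot, and variables do not carry over. Pictures are saved under pics/ and viewed, and the job is handed in when it is done.

Besides the shell and the picture viewer there is one more tool, called after ">>>" as name(argument=value, ...) on one line, values as JSON. apply_moves: Moves the arm, as the interface text tells. Shifts and turns lie within -1 to 1; 1 stands for 60 mm of shift or 4 degrees of turn. Its arguments: {"type":"object","properties":{"series":{"type":"array","items":{"type":"array"}},"force":{"type":"number"}},"required":["series"]}

```bash
ls; mkdir -p pics
python3 - <<'E'
from cell import monitor,get_image
import cv2,json
s=monitor.get_state()
print(s)
for n in("top","side"):
    d=get_image(n); cv2.imwrite(f"pics/{n}0.png",d["image"][:,:,::-1]); print(n,d["K"],d["cam_to_world"],d.keys())
E
```

```text
pics
{'time_s': 0.0, 'joint_positions': array([-1.23389168,  0.38424181,  0.01640819,  1.37113799, -0.00628414,
        1.38816213, -0.04650879]), 'dq': array([-0.00060299, -0.0010698 , -0.00028682,  0.00049948, -0.00051311,
        0.000272  , -0.00015588]), 'tau': array([-9.88709871e-04, -6.27590847e+01,  8.43568426e-01, -3.71831882e+01,
        1.64039031e-02,  1.42568647e-02, -4.99915006e-05]), 'eef_pos': array([0.24309354, 0.57531617, 0.25528412]), 'tool_rot': array([ 0.69368902, -0.14051559,  0.14029159, -0.69236492]), 'contact_force': array([-0.17567761, -0.624572  , -0.17233201]), 'moment': array([-0.01246169,  0.05852203,  0.00944503]), 'gripper_width': 0.9966733487987522}
top [[448.00411316   0.         256.60020565]
 [  0.         448.00411316 188.81663549]
 [  0.           0.           1.        ]] [[-0.02412718  0.99012841 -0.13807104  0.31907555]
 [-0.99967242 -0.02271534  0.01179233  0.2027245 ]
 [ 0.00853959  0.13831033  0.99035212  1.15722668]
 [ 0.          0.          0.          1.        ]] dict_keys(['image', 'K', 'cam_to_world'])
side [[467.82512386   0.         260.41170216]
 [  0.         467.82512386 199.38447416]
 [  0.           0.           1.        ]] [[ 0.99654969  0.02894423 -0.07778779  0.41956059]
 [-0.07933011  0.6077163  -0.79018202 -0.70038963]
 [ 0.0244017   0.79362657  0.60791564  0.76016163]
 [ 0.          0.          0.          1.        ]] dict_keys(['image', 'K', 'cam_to_world'])
```

View pics/top0.png

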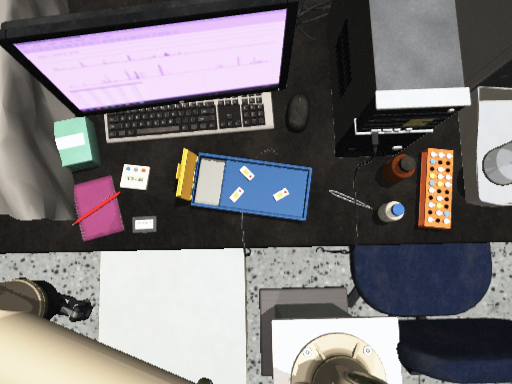

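View pics/side0.png

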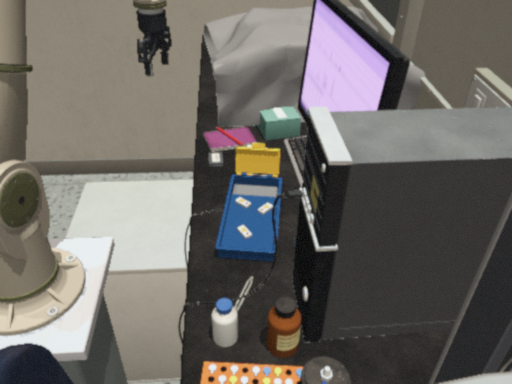

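```bash
cat > h.py <<'E'
import numpy as np,cv2
from cell import monitor,get_image
def grab(n,name):
    d=get_image(n); cv2.imwrite(f"pics/{name}.png",d["image"][:,:,::-1]); np.savez(f"pics/{name}.npz",**d); return d
def load(name): return np.load(f"pics/{name}.npz")
def ray(d,px,z):
    K=d["K"];T=d["cam_to_world"]
    px=np.atleast_2d(px).astype(float)
    c=np.c_[(px[:,0]-K[0,2])/K[0,0],-(px[:,1]-K[1,2])/K[1,1],-np.ones(len(px))]
    w=c@T[:3,:3].T; o=T[:3,3]
    return o+w*((z-o[2])/w[:,2])[:,None]
def proj(d,P):
    K=d["K"];T=d["cam_to_world"]
    c=(np.atleast_2d(P)-T[:3,3])@T[:3,:3]
    return np.c_[K[0,0]*c[:,0]/-c[:,2]+K[0,2],K[1,1]*-c[:,1]/-c[:,2]+K[1,2]]
def crop(name,x0,y0,w,h,s,out):
    im=cv2.imread(f"pics/{name}.png")[y0:y0+h,x0:x0+w]
    cv2.imwrite(f"pics/{out}.png",cv2.resize(im,None,fx=s,fy=s,interpolation=cv2.INTER_CUBIC))
E
python3 - <<'E'
from h import *
grab("top","t1");grab("side","s1")
crop("t1",165,140,156,90,5,"t1c"); crop("s1",200,130,100,140,4,"s1c")
E
```

```text
(no output)
```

View pics/t1c.png

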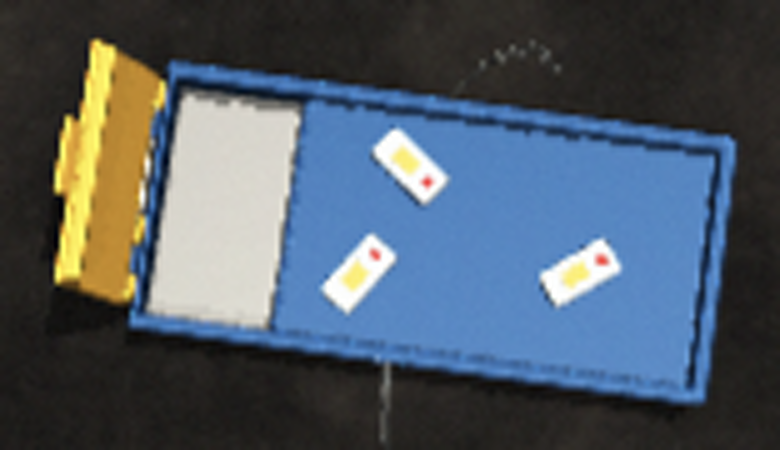

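View pics/s1c.png

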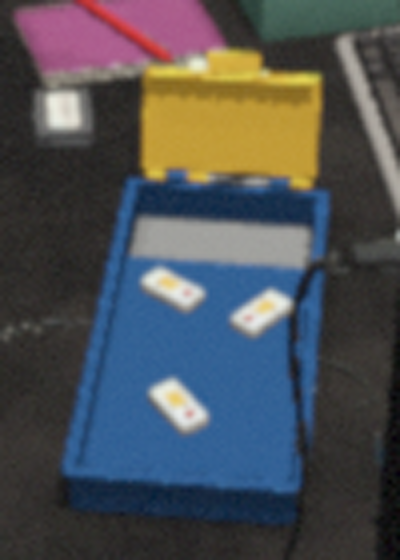

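```bash
cat >> h.py <<'E'
def tp(px,name): # crop t1c -> full
    return np.array(px)/5.+np.array([165,140])-0.4
E
python3 - <<'E'
from h import *
from scipy.optimize import least_squares
d=load("t1")
c=tp([(172,63),(735,138),(703,402),(132,328)],0)
W=ray(d,c,.034)[:,:2]
M=np.array([(65,135),(65,-155),(-65,-155),(-65,135)])/1000
def f(p):
    R=np.array([[np.cos(p[2]),-np.sin(p[2])],[np.sin(p[2]),np.cos(p[2])]])
    return (M@R.T+p[:2]-W).ravel()
r=least_squares(f,[.57,.2,0]);p=r.x;print(p,np.degrees(p[2]),r.fun*1000)
# deck edge check and chips
R=np.array([[np.cos(p[2]),-np.sin(p[2])],[np.sin(p[2]),np.cos(p[2])]])
e=ray(d,tp([(302,102),(272,328)],0),.022)[:,:2];print("edge",(e-p[:2])@R*1000)
for n,cs in dict(A=[(397,127),(448,178),(424,205),(372,155)],B=[(371,234),(397,256),(347,313),(321,286)],C=[(604,238),(622,269),(557,306),(540,276)]).items():
    w=ray(d,tp(cs,0),.031)[:,:2]; t=(w-p[:2])@R*1000
    print(n,t.mean(0).round(1),w.mean(0).round(4),t.round(0).tolist())
np.save("tray.npy",p)
for nm in("t1","s1"):
    d=load(nm); im=cv2.imread(f"pics/{nm}.png")
    T=lambda P:np.c_[np.array(P)[:,:2]@R.T+p[:2],np.array(P)[:,2]]
    for P in ([(.065,.135,.034),(.065,-.155,.034),(-.065,-.155,.034),(-.065,.135,.034)],):
        cv2.polylines(im,[np.round(proj(d,T(P))*16).astype(int)],True,(0,0,255),1,shift=4)
    cv2.imwrite(f"pics/{nm}o.png",cv2.resize(im[120:280,150:330],None,fx=4,fy=4))
# lid angle
from math import *
d=load("s1")
for th in (1.9,2.0,2.1,2.15):
  P=np.array([[0,.1365-.088*cos(th),.0365+.088*sin(th)]]);w=np.c_[P[:,:2]@R.T+p[:2],P[:,2]]
  print(th,proj(load("s1"),w),proj(load("t1"),w), w)
E
```

```text
[ 0.48491048  0.21156478 -0.15519077] -8.891775940868508 [-3.60044131  0.52116057 -2.95539783  0.67449163  2.85240532 -0.84561335
  3.70343382 -0.35003884]
edge [[ 59.66036392  67.38061149]
 [-58.35256337  66.05853513]]
A [32.2  7.2] [0.5178 0.2137] [[51.0, 17.0], [29.0, -13.0], [13.0, -2.0], [35.0, 27.0]]
B [-25.3  25.6] [0.4639 0.2408] [[-5.0, 22.0], [-15.0, 8.0], [-47.0, 29.0], [-35.0, 44.0]]
C [-10.5 -85.8] [0.4613 0.1284] [[8.0, -95.0], [-6.0, -106.0], [-29.0, -76.0], [-15.0, -66.0]]
1.9 [[256.51824292 143.93709079]] [[177.707191   170.90677831]] [[0.51040649 0.37453191 0.11977441]]
2.0 [[256.74546417 143.43121768]] [[174.50277222 170.70096198]] [[0.51166954 0.38260515 0.11651817]]
2.1 [[256.95269313 143.25792894]] [[171.53236342 170.57704638]] [[0.51287603 0.39031688 0.11246242]]
2.15 [[257.0482622  143.29457555]] [[170.14546934 170.54602184]] [[0.51345427 0.39401294 0.11014709]]
```

View pics/s1o.png

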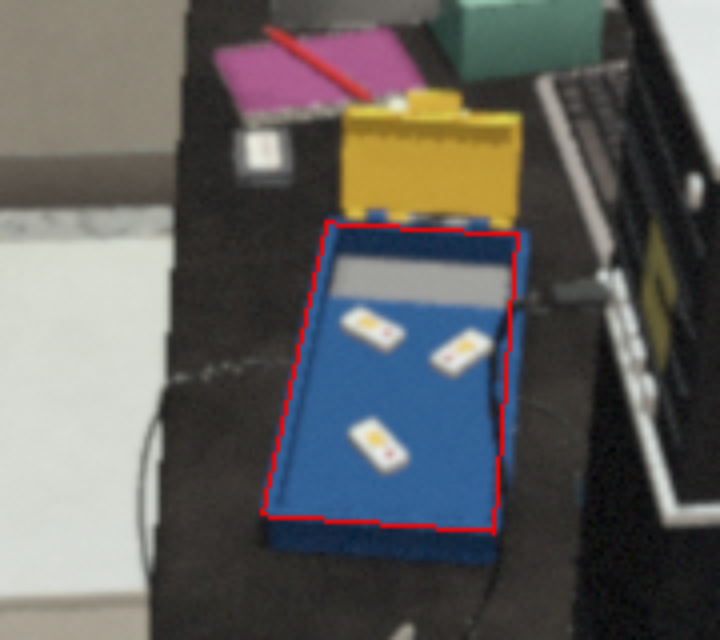

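```bash
cat >> h.py <<'E'
from scipy.spatial.transform import Rotation as Ro
P=np.load("tray.npy")
if True:
    a=P[2]; RT=np.array([[np.cos(a),-np.sin(a),0],[np.sin(a),np.cos(a),0],[0,0,1]]); OT=np.array([P[0]+.0018*np.cos(a),P[1]+.0018*np.sin(a),0])
def where():
    s=monitor.get_state(); R=Ro.from_quat(s["tool_rot"])
    t=RT.T@(s["eef_pos"]-OT)
    print("t",round(s["time_s"],2),"tray mm",(t*1000).round(1),"F tray",(RT.T@s["contact_force"]).round(1),"grip",round(s["gripper_width"],3),"q",s["joint_positions"].round(2))
    return s,R
def togo(tx,ty,tz,sgn=None):
    """tray mm TCP target -> tool units"""
    s,R=where()
    M=RT.T@R.as_matrix()
    if sgn is None: sgn=np.sign(M[0,2])
    zt=np.array([sgn,0,0.]);yt=np.array([0,0,-1.]);xt=np.cross(yt,zt)
    Rd=Ro.from_matrix(RT@np.c_[xt,yt,zt])
    d=RT@np.array([tx,ty,tz])/1000+OT-s["eef_pos"]
    print("sgn",sgn,"xt",xt,"shift units now-axes",(R.inv().apply(d)/.06).round(3),"rot units",(np.degrees((R.inv()*Rd).as_rotvec())/4).round(2),"shift units goal-axes",(Rd.inv().apply(d)/.06).round(3))
E
python3 - <<'E'
from h import *
togo(-12,-116,80,1);togo(-12,-116,80,-1)
d=load("t1")
print(ray(d,[(335,155),(345,150),(470,100),(105,112),(136,177),(144,224)],0.0).round(3))
print(ray(d,[(335,155)],0.4).round(3), ray(load("s1"),[(325,240),(340,325),(310,190)],0).round(3))
E
```

```text
t 0.2 tray mm [-296.9  322.2  255.7] F tray [ 0.1  0.1 -0.4] grip 1.003 q [-1.23  0.38  0.02  1.37 -0.01  1.39 -0.05]
sgn 1 xt [ 0. -1.  0.] shift units now-axes [ 6.376  2.935 -5.932] rot units [1.0e-02 1.9e+01 1.0e-02] shift units goal-axes [7.303 2.928 4.749]
t 0.2 tray mm [-296.9  322.2  255.7] F tray [ 0.1  0.1 -0.4] grip 1.003 q [-1.23  0.38  0.02  1.37 -0.01  1.39 -0.05]
sgn -1 xt [0. 1. 0.] shift units now-axes [ 6.376  2.935 -5.932] rot units [ 1.0e-02 -2.6e+01 -2.0e-02] shift units goal-axes [-7.303  2.928 -4.749]
[[ 0.566 -0.02   0.   ]
 [ 0.579 -0.047  0.   ]
 [ 0.709 -0.392  0.   ]
 [ 0.696  0.588  0.   ]
 [ 0.519  0.503  0.   ]
 [ 0.396  0.481  0.   ]]
[[0.481 0.057 0.4  ]] [[ 0.66   0.12   0.   ]
 [ 0.642 -0.129  0.   ]
 [ 0.657  0.324  0.   ]]
```

Run:
```python
from h import *
for i in range(19):
    b=np.radians(-43+4*i); print([round(.458*np.cos(b),2),0,round(.458*np.sin(b),2)],end=" ")
```

```text
[np.float64(0.33), 0, np.float64(-0.31)] [np.float64(0.36), 0, np.float64(-0.29)] [np.float64(0.38), 0, np.float64(-0.26)] [np.float64(0.39), 0, np.float64(-0.24)] [np.float64(0.41), 0, np.float64(-0.21)] [np.float64(0.42), 0, np.float64(-0.18)] [np.float64(0.43), 0, np.float64(-0.15)] [np.float64(0.44), 0, np.float64(-0.12)] [np.float64(0.45), 0, np.float64(-0.09)] [np.float64(0.45), 0, np.float64(-0.06)] [np.float64(0.46), 0, np.float64(-0.02)] [np.float64(0.46), 0, np.float64(0.01)] [np.float64(0.46), 0, np.float64(0.04)] [np.float64(0.45), 0, np.float64(0.07)] [np.float64(0.45), 0, np.float64(0.1)] [np.float64(0.44), 0, np.float64(0.13)] [np.float64(0.43), 0, np.float64(0.16)] [np.float64(0.42), 0, np.float64(0.19)] [np.float64(0.4), 0, np.float64(0.22)]
```

>>> apply_moves(series=[[[0.33, 0, -0.31], [0, 1, 0], 0.15], [[0.36, 0, -0.29], [0, 1, 0], 0.15], [[0.38, 0, -0.26], [0, 1, 0], 0.15], [[0.39, 0, -0.24], [0, 1, 0], 0.15], [[0.41, 0, -0.21], [0, 1, 0], 0.15], [[0.42, 0, -0.18], [0, 1, 0], 0.15], [[0.43, 0, -0.15], [0, 1, 0], 0.15], [[0.44, 0, -0.12], [0, 1, 0], 0.15], [[0.45, 0, -0.09], [0, 1, 0], 0.15], [[0.45, 0, -0.06], [0, 1, 0], 0.15], [[0.46, 0, -0.02], [0, 1, 0], 0.15], [[0.46, 0, 0.01], [0, 1, 0], 0.15], [[0.46, 0, 0.04], [0, 1, 0], 0.15], [[0.45, 0, 0.07], [0, 1, 0], 0.15], [[0.45, 0, 0.1], [0, 1, 0], 0.15], [[0.44, 0, 0.13], [0, 1, 0], 0.15], [[0.43, 0, 0.16], [0, 1, 0], 0.15], [[0.42, 0, 0.19], [0, 1, 0], 0.15], [[0.4, 0, 0.22], [0, 1, 0], 0.15]])

```text
time_s: 2.58
eef_pos: [0.4557, 0.0963, 0.2563]
tool_rot: [0.458, -0.538, 0.538, -0.458]
contact_force: [0.3, 0.2, -0.9]
gripper_width: 0.152
```

Run:
```python
from h import *
togo(-12,-118,80,1)
```

```text
t 2.58 tray mm [ -12.9 -118.4  256.3] F tray [ 0.3  0.2 -0.9] grip 0.152 q [-0.75  0.03  0.49  1.8  -0.01  1.31 -0.42]
sgn 1 xt [ 0. -1.  0.] shift units now-axes [-0.007  2.938  0.014] rot units [-0.   -0.07  0.  ] shift units goal-axes [-0.006  2.938  0.014]
```

>>> apply_moves(series=[[[0.17, 0.4, 0], [0, 0, 0], 0.15], [[0, 0.7, 0], [0, 0, 0], 0.15], [[0, 0.8, 0], [0, 0, 0], 0.15], [[0, 0.7, 0], [0, 0, 0], 0.15], [[0, 0.5, 0], [0, 0, 0], 0.15], [[0, 0.2, 0], [0, 0, 0], 0.15], [[0, 0.1, 0], [0, 0, 0], 0.15], [[0, 0, 0], [0, 0, 0], 0.15]])

```text
time_s: 3.58
eef_pos: [0.454, 0.0879, 0.0529]
tool_rot: [0.459, -0.537, 0.538, -0.46]
contact_force: [0.1, 0.7, 0.1]
gripper_width: 0.151
```

Run:
```python
from h import *
togo(-12,-128,48,1)
grab("top","t2");grab("side","s2");crop("t2",165,140,156,90,5,"t2c"); crop("s2",180,110,140,160,4,"s2c")
```

```text
t 3.58 tray mm [ -13.2 -127.    52.9] F tray [-0.   0.7  0.1] grip 0.151 q [-0.69  0.27  0.48  2.06 -0.17  0.85 -0.26]
sgn 1 xt [ 0. -1.  0.] shift units now-axes [0.017 0.081 0.021] rot units [-0.01 -0.01 -0.01] shift units goal-axes [0.017 0.081 0.021]
```

View pics/s2c.png

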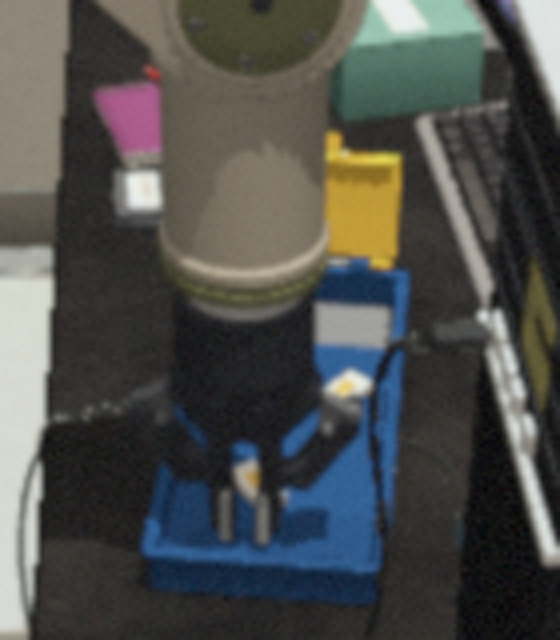

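View pics/t2.png

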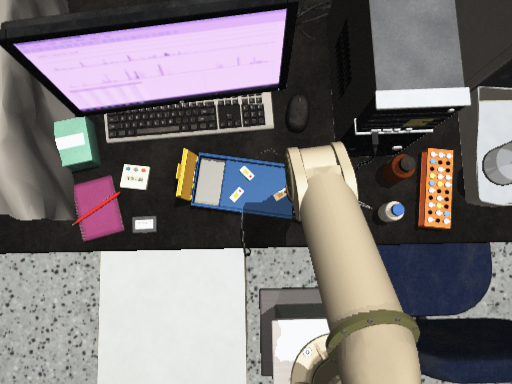

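>>> apply_moves(series=[[[0, 0.035, 0], [0, 0, 0], 0.15], [[0, 0.015, 0], [0, 0, 0], 0.15]])

```text
time_s: 3.92
eef_pos: [0.4535, 0.0881, 0.0495]
tool_rot: [0.459, -0.537, 0.537, -0.46]
contact_force: [-1.2, 0.6, -0.3]
gripper_width: 0.154
```

>>> apply_moves(series=[[[0, 0.017, 0.02], [0, 0, 0], 0.15], [[0, 0, 0], [0, 0, 0], 0.15]])

```text
time_s: 4.18
eef_pos: [0.4546, 0.0877, 0.0482]
tool_rot: [0.46, -0.537, 0.537, -0.46]
contact_force: [-0.5, -0.3, -0.4]
gripper_width: 0.15
```

>>> apply_moves(series=[[[0, -0.4, 0], [0, 0, 0], 0.15], [[-0.23, -0.1, 0], [0, 0, 0], 0.15], [[-0.6, 0, -0.1], [0, 0, 0], 0.15], [[-0.6, 0, -0.1], [0, 0, 0], 0.15], [[-0.4, 0, -0.03], [0, 0, 0], 0.15], [[-0.1, 0, 0], [0, 0, 0], 0.15], [[0, 0.3, 0], [0, 0, 0], 0.15], [[0, 0.15, 0], [0, 0, 0], 0.15], [[0, 0, 0], [0, 0, 0], 0.15]])

```text
time_s: 5.3
eef_pos: [0.4584, 0.2034, 0.0505]
tool_rot: [-0.46, 0.538, -0.537, 0.459]
contact_force: [-0.6, 0.1, 0.7]
gripper_width: 0.154
```

Run:
```python
from h import *
togo(-27,-12,48.7,1)
grab("top","t3");grab("side","s3");crop("t3",165,140,156,90,5,"t3c"); crop("s3",180,110,140,160,4,"s3c")
```

```text
t 5.3 tray mm [-26.8 -12.2  50.5] F tray [-0.6 -0.   0.7] grip 0.154 q [-0.83  0.35  0.42  1.96 -0.18  0.87 -0.48]
sgn 1 xt [ 0. -1.  0.] shift units now-axes [-0.003  0.031 -0.004] rot units [ 0.02 -0.02  0.02] shift units goal-axes [-0.003  0.031 -0.004]
```

View pics/s3c.png

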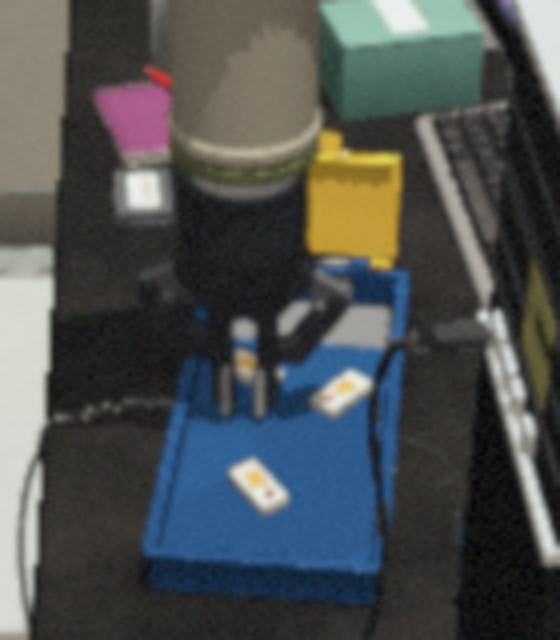

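View pics/t3c.png

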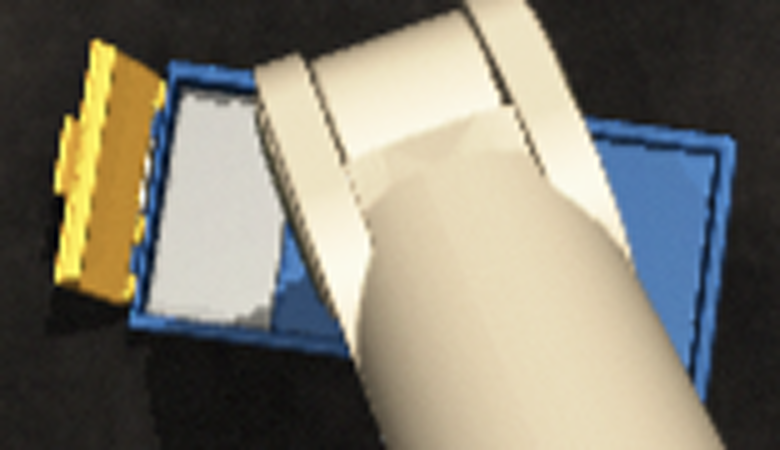

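>>> apply_moves(series=[[[-0.1, 0.025, 0], [0, 0, 0], 0.15], [[-0.15, 0, 0], [0, 0, 0], 0.15], [[-0.15, 0, 0], [0, 0, 0], 0.15], [[-0.15, 0, 0], [0, 0, 0], 0.15], [[-0.15, 0, 0], [0, 0, 0], 0.15], [[-0.15, 0, 0], [0, 0, 0], 0.15], [[-0.15, 0, 0], [0, 0, 0], 0.15]])

```text
time_s: 6.28
eef_pos: [0.4682, 0.2642, 0.0497]
tool_rot: [-0.46, 0.537, -0.537, 0.46]
contact_force: [-0.7, 0.1, 0.6]
gripper_width: 0.148
```

Run:
```python
from h import *
togo(-27,67,48.7,1)
grab("side","s4");crop("s4",180,110,140,160,4,"s4c")
```

```text
t 6.28 tray mm [-26.4  49.4  49.7] F tray [-0.7 -0.   0.6] grip 0.148 q [-0.89  0.42  0.39  1.86 -0.2   0.9  -0.56]
sgn 1 xt [ 0. -1.  0.] shift units now-axes [-0.294  0.017 -0.009] rot units [ 0. -0.  0.] shift units goal-axes [-0.294  0.017 -0.009]
```

View pics/s4c.png

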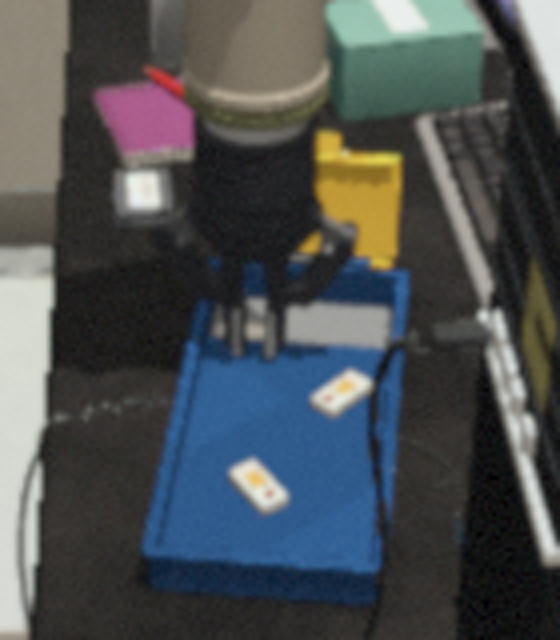

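>>> apply_moves(series=[[[-0.14, 0, 0], [0, 0, 0], 0.15], [[-0.14, 0, 0], [0, 0, 0], 0.15], [[0, 0, 0], [0, 0, 0], 0.15], [[0.1, -0.4, 0], [0, 0, 0], 0.15], [[0.33, -0.1, 0.2], [0, 0, 0], 0.15], [[0.6, 0, 0.4], [0, 0, 0], 0.15], [[0.5, 0, 0.3], [0, 0, 0], 0.15], [[0.1, 0, 0.04], [0, 0, 0], 0.15], [[0, 0, 0], [0, 0, 0], 0.15]])

```text
time_s: 7.45
eef_pos: [0.5112, 0.1746, 0.0797]
tool_rot: [-0.459, 0.538, -0.537, 0.459]
contact_force: [0.8, 0.7, -0.9]
gripper_width: 0.148
```

Run:
```python
from h import *
togo(30,-32,48.7,1)
grab("side","s5");crop("s5",180,110,140,160,4,"s5c")
grab("top","t5");crop("t5",165,140,156,90,5,"t5c")
```

```text
t 7.45 tray mm [ 29.9 -32.4  79.7] F tray [ 0.7  0.8 -0.9] grip 0.148 q [-0.75  0.38  0.44  1.84 -0.19  0.97 -0.38]
sgn 1 xt [ 0. -1.  0.] shift units now-axes [-0.007  0.517  0.002] rot units [ 0.01 -0.02 -0.  ] shift units goal-axes [-0.007  0.517  0.002]
```

View pics/s5c.png

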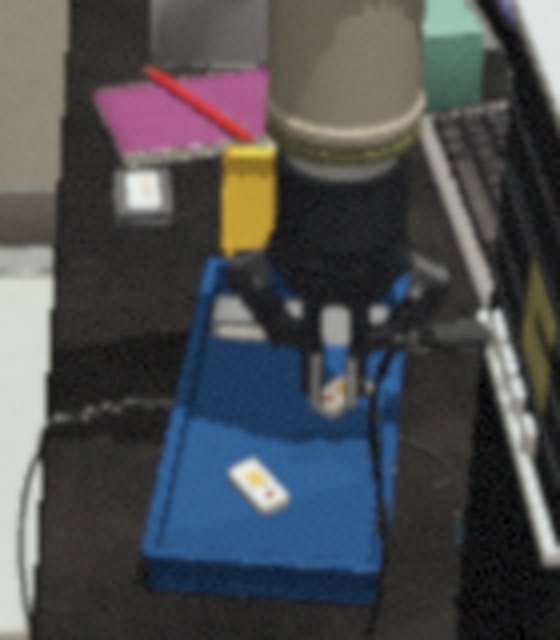

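View pics/t5c.png

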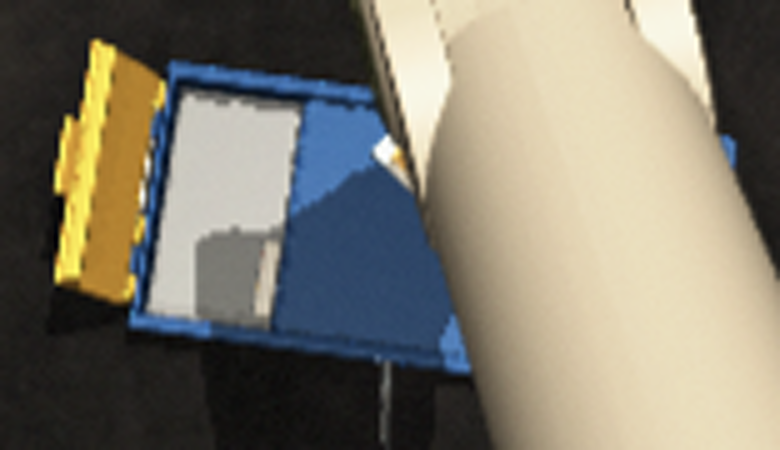

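>>> apply_moves(series=[[[0, 0.35, 0], [0, 0, 0], 0.15], [[0, 0.15, 0], [0, 0, 0], 0.15], [[-0.1, 0.015, 0], [0, 0, 0], 0.15], [[-0.16, 0, 0], [0, 0, 0], 0.15], [[-0.16, 0, 0], [0, 0, 0], 0.15], [[-0.16, 0, 0], [0, 0, 0], 0.15], [[-0.16, 0, 0], [0, 0, 0], 0.15], [[-0.16, 0, 0], [0, 0, 0], 0.15], [[-0.16, 0, 0], [0, 0, 0], 0.15]])

```text
time_s: 8.68
eef_pos: [0.5212, 0.2383, 0.0488]
tool_rot: [-0.46, 0.537, -0.537, 0.46]
contact_force: [-0.9, -1.1, 0.2]
gripper_width: 0.146
```

Run:
```python
from h import *
togo(30,70,48.7,1)
grab("side","s6");crop("s6",180,110,140,160,4,"s6c")
```

```text
t 8.68 tray mm [29.9 32.  48.8] F tray [-0.7 -1.3  0.2] grip 0.146 q [-0.8   0.49  0.4   1.77 -0.23  0.94 -0.46]
sgn 1 xt [ 0. -1.  0.] shift units now-axes [-0.634  0.002  0.001] rot units [ 0. -0.  0.] shift units goal-axes [-0.634  0.002  0.002]
```

View pics/s6c.png

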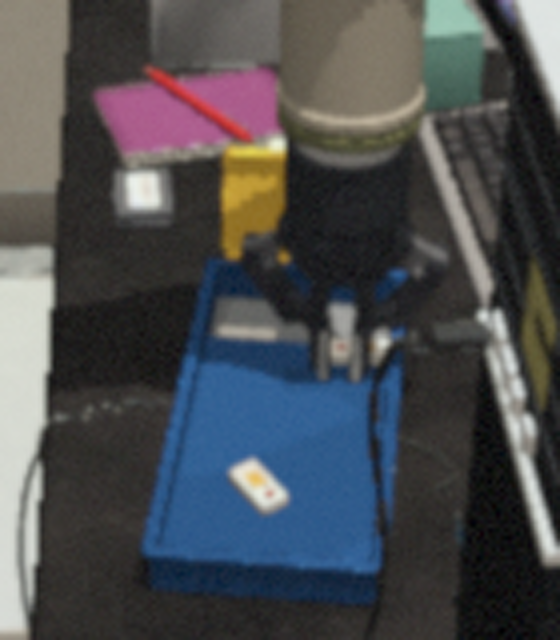

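>>> apply_moves(series=[[[-0.16, 0, 0], [0, 0, 0], 0.15], [[-0.2, 0, 0], [0, 0, 0], 0.15], [[-0.25, 0, 0], [0, 0, 0], 0.15], [[-0.05, 0, 0], [0, 0, 0], 0.15], [[0, -0.4, 0], [0, 0, 0], 0.15], [[0.5, -0.1, -0.1], [0, 0, 0], 0.15], [[0.8, 0, -0.2], [0, 0, 0], 0.15], [[0.8, 0, -0.2], [0, 0, 0], 0.15], [[0.8, 0, -0.2], [0, 0, 0], 0.15], [[0.3, 0, 0], [0, 0, 0], 0.15]])

```text
time_s: 9.98
eef_pos: [0.4548, 0.0907, 0.0789]
tool_rot: [-0.459, 0.538, -0.538, 0.458]
contact_force: [0.1, 0.5, 0.4]
gripper_width: 0.147
```

Run:
```python
from h import *
togo(-12,-127,48.7,1)
grab("side","s7");crop("s7",180,110,140,160,4,"s7c")
grab("top","t7");crop("t7",165,140,156,90,5,"t7c")
```

```text
t 9.97 tray mm [ -12.9 -124.    78.9] F tray [0.  0.5 0.4] grip 0.147 q [-0.71  0.23  0.49  2.03 -0.14  0.91 -0.3 ]
sgn 1 xt [ 0. -1.  0.] shift units now-axes [0.049 0.503 0.015] rot units [ 0.01 -0.05  0.  ] shift units goal-axes [0.049 0.503 0.014]
```

View pics/s7c.png

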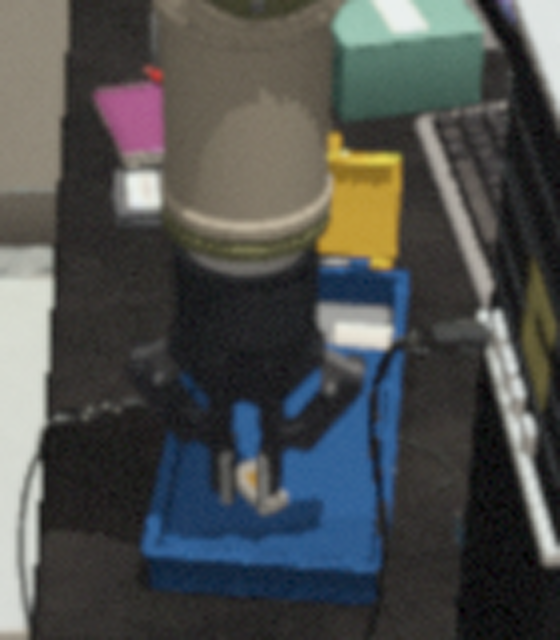

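View pics/t7c.png

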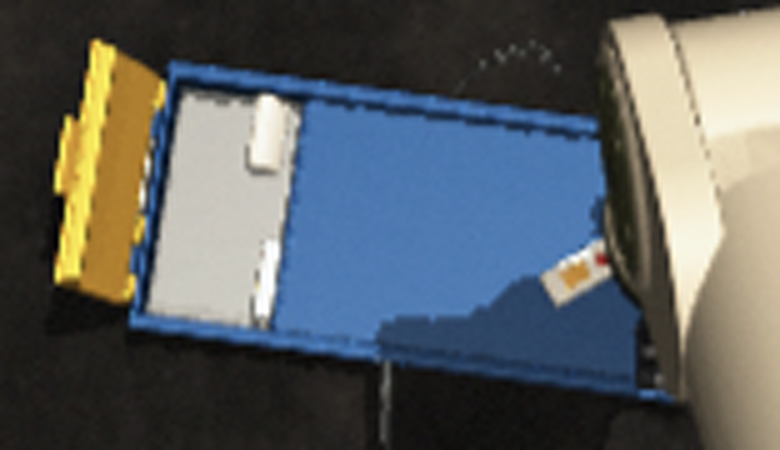

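>>> apply_moves(series=[[[0.05, 0.3, 0.015], [0, 0, 0], 0.15], [[0, 0.17, 0], [0, 0, 0], 0.15], [[0, 0.03, 0], [0, 0, 0], 0.15], [[-0.1, 0, 0], [0, 0, 0], 0.15], [[-0.18, 0, 0], [0, 0, 0], 0.15], [[-0.18, 0, 0.02], [0, 0, 0], 0.15], [[-0.18, 0, 0.02], [0, 0, 0], 0.15], [[-0.18, 0, 0.02], [0, 0, 0], 0.15], [[-0.18, 0, 0.02], [0, 0, 0], 0.15], [[-0.18, 0, 0.02], [0, 0, 0], 0.15], [[-0.18, 0, 0.02], [0, 0, 0], 0.15], [[-0.18, 0, 0.02], [0, 0, 0], 0.15], [[-0.18, 0, 0.02], [0, 0, 0], 0.15], [[-0.18, 0, 0.02], [0, 0, 0], 0.15], [[-0.18, 0, 0.02], [0, 0, 0], 0.15], [[-0.18, 0, 0], [0, 0, 0], 0.15]])

```text
time_s: 12.08
eef_pos: [0.4896, 0.2233, 0.0489]
tool_rot: [0.46, -0.537, 0.537, -0.46]
contact_force: [0.7, -0.7, -0.6]
gripper_width: 0.152
```

Run:
```python
from h import *
togo(0,73,48.7,1)
grab("side","s8");crop("s8",180,110,140,160,4,"s8c")
```

```text
t 12.07 tray mm [ 1.  12.3 48.9] F tray [ 0.8 -0.6 -0.6] grip 0.152 q [-0.83  0.42  0.42  1.86 -0.21  0.9  -0.47]
sgn 1 xt [ 0. -1.  0.] shift units now-axes [-1.012  0.003 -0.017] rot units [-0. -0.  0.] shift units goal-axes [-1.012  0.003 -0.016]
```

View pics/s8c.png

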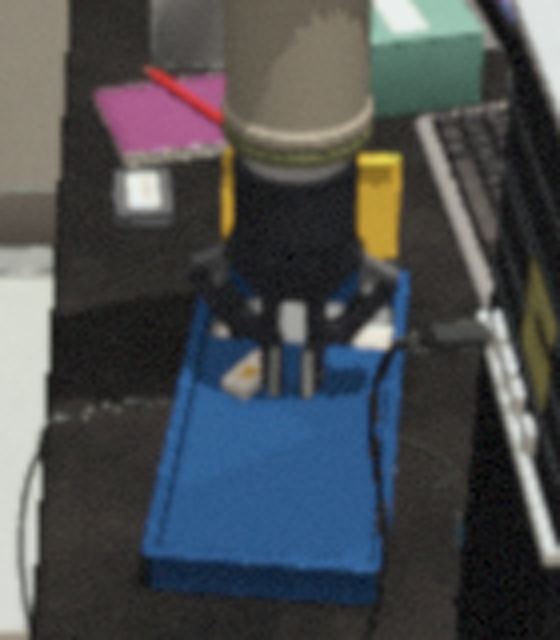

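Run:
```python
from h import *
d=load("s8")
px=np.array([(222,385),(246,398),(262,355),(245,373)])/4+np.array([180,110])-.4
w=ray(d,px,.031); print(((w-OT)@RT*1000).round(0))
```

```text
[[-41.   6.  31.]
 [-25.  -5.  31.]
 [-19.  40.  31.]
 [-28.  20.  31.]]
```

>>> apply_moves(series=[[[0.05, -0.1, 0], [0, 0, 0], 0.15], [[0, -0.4, 0], [0, 0, 0], 0.15], [[0.35, 0, -0.3], [0, 0, 0], 0.15], [[0.2, 0, -0.2], [0, 0, 0], 0.15], [[0, 0, 0], [0, 0, 0], 0.15]])

```text
time_s: 12.75
eef_pos: [0.4536, 0.1904, 0.0793]
tool_rot: [-0.459, 0.538, -0.537, 0.459]
contact_force: [0.6, 0.6, 0.8]
gripper_width: 0.146
```

Run:
```python
from h import *
togo(-29,-26,48.7,1)
grab("side","s9");crop("s9",180,110,140,160,4,"s9c")
```

```text
t 12.75 tray mm [-29.5 -25.8  79.3] F tray [0.5 0.7 0.8] grip 0.146 q [-0.85  0.29  0.45  1.96 -0.15  0.93 -0.48]
sgn 1 xt [ 0. -1.  0.] shift units now-axes [0.004 0.509 0.009] rot units [ 0.01 -0.03 -0.  ] shift units goal-axes [0.004 0.509 0.008]
```

View pics/s9c.png

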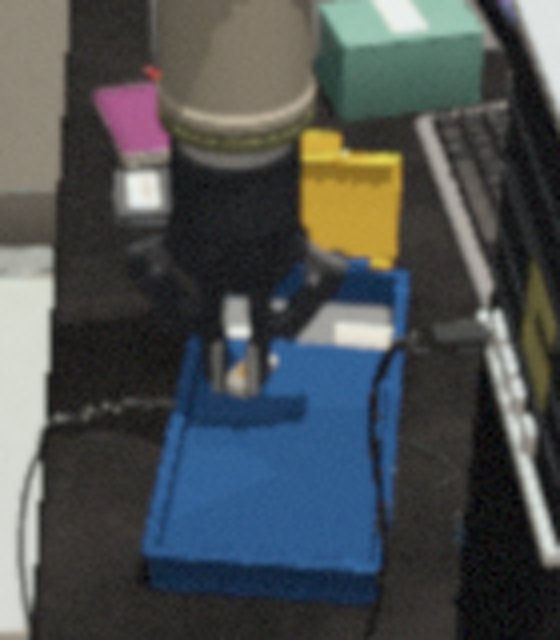

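>>> apply_moves(series=[[[0, 0.3, 0.06], [0, 0, 0], 0.15], [[0, 0.2, 0], [0, 0, 0], 0.15], [[0, 0.01, 0], [0, 0, 0], 0.15], [[-0.12, 0, 0], [0, 0, 0], 0.15], [[-0.15, 0, 0], [0, 0, 0], 0.15], [[-0.15, 0, 0], [0, 0, 0], 0.15], [[-0.15, 0, 0], [0, 0, 0], 0.15], [[-0.15, 0, 0], [0, 0, 0], 0.15]])

```text
time_s: 13.8
eef_pos: [0.4643, 0.2347, 0.048]
tool_rot: [-0.46, 0.537, -0.537, 0.46]
contact_force: [0.1, -0.3, -0.2]
gripper_width: 0.148
```

Run:
```python
from h import *
togo(-25,73,48.7,1)
grab("side","s10");crop("s10",180,110,140,160,4,"s10c")
```

```text
t 13.8 tray mm [-25.8  19.6  48. ] F tray [ 0.2 -0.3 -0.2] grip 0.148 q [-0.88  0.39  0.42  1.91 -0.2   0.88 -0.52]
sgn 1 xt [ 0. -1.  0.] shift units now-axes [-0.889 -0.011  0.013] rot units [0.01 0.01 0.  ] shift units goal-axes [-0.889 -0.011  0.013]
```

View pics/s10c.png

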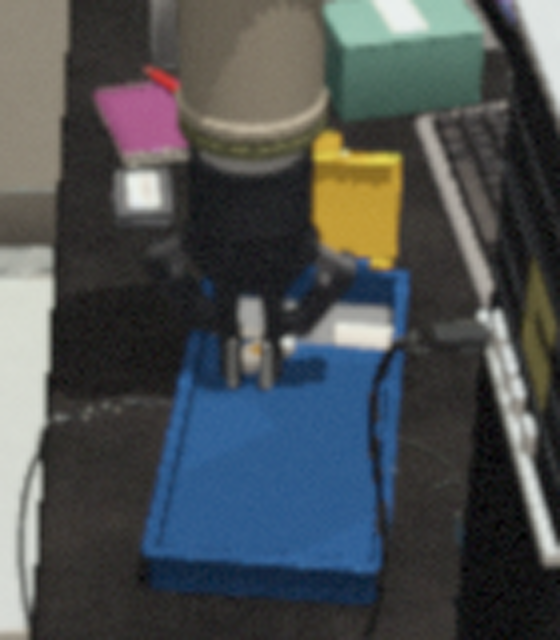

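>>> apply_moves(series=[[[-0.15, 0, 0.03], [0, 0, 0], 0.15], [[-0.17, 0, 0.03], [0, 0, 0], 0.15], [[-0.2, 0, 0], [0, 0, 0], 0.15], [[-0.22, 0, 0], [0, 0, 0], 0.15], [[-0.15, 0, 0], [0, 0, 0], 0.15], [[0, 0, 0], [0, 0, 0], 0.15], [[0.1, -0.4, 0], [0, 0, 0], 0.15], [[0.6, -0.1, 0], [0, 0, 0], 0.15], [[0.8, 0, 0], [0, 0, 0], 0.15], [[0.7, 0, 0], [0, 0, 0], 0.15]])

```text
time_s: 15.1
eef_pos: [0.4554, 0.1534, 0.0784]
tool_rot: [0.459, -0.538, 0.538, -0.459]
contact_force: [0.8, -1.0, -0.0]
gripper_width: 0.149
```

Run:
```python
from h import *
togo(-25,73,48.7,1)
grab("side","s11");crop("s11",180,110,140,160,4,"s11c")
grab("top","t11");crop("t11",165,140,156,90,5,"t11c")
```

```text
t 15.1 tray mm [-22.  -62.   78.4] F tray [ 0.9 -0.8 -0. ] grip 0.149 q [-0.8   0.27  0.47  1.99 -0.15  0.92 -0.41]
sgn 1 xt [ 0. -1.  0.] shift units now-axes [-2.251  0.495 -0.054] rot units [-0.   -0.02  0.  ] shift units goal-axes [-2.251  0.495 -0.051]
```

View pics/s11c.png

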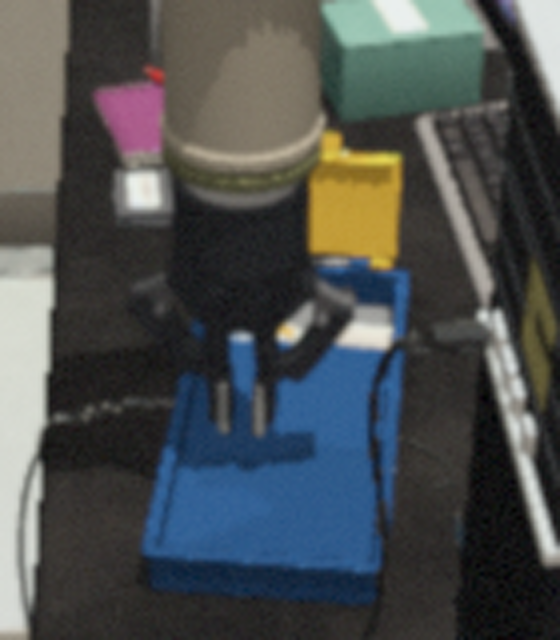

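View pics/t11c.png

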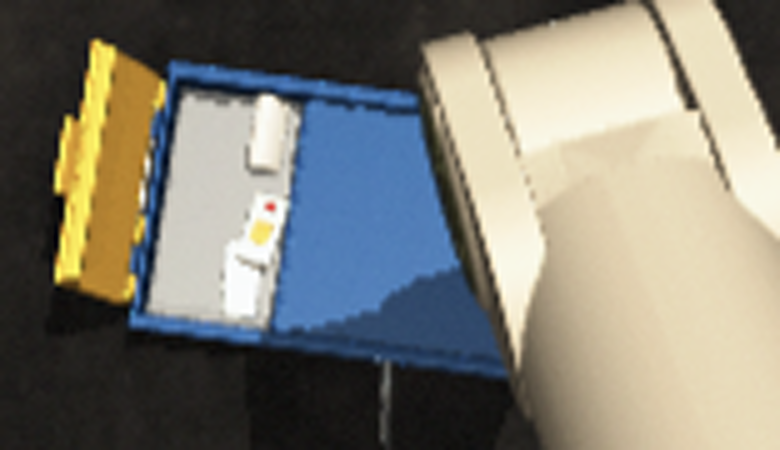

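Run:
```python
from h import *
ds,dt=load("s11"),load("t11")
im=cv2.imread("pics/s11.png");cv2.imwrite("pics/s11z.png",cv2.resize(im[178:206,228:284],None,fx=12,fy=12,interpolation=cv2.INTER_CUBIC))
im=cv2.imread("pics/t11.png");cv2.imwrite("pics/t11z.png",cv2.resize(im[150:212,190:240],None,fx=10,fy=10,interpolation=cv2.INTER_CUBIC))
a=np.array([261,233])/5+[165,140]-.4
for z in (.014,.02,.025,.03,.035):
    w=ray(dt,a,z); print(z,proj(ds,w),((w-OT)@RT*1000).round(1))
```

```text
0.014 [[249.46759544 194.6511986 ]] [[-11.5  79.4  14. ]]
0.02 [[249.1678064  192.95360759]] [[-12.3  78.8  20. ]]
0.025 [[248.91646767 191.53037224]] [[-12.9  78.3  25. ]]
0.03 [[248.66373993 190.09927141]] [[-13.6  77.8  30. ]]
0.035 [[248.40961162 188.66023972]] [[-14.3  77.3  35. ]]
```

View pics/s11z.png

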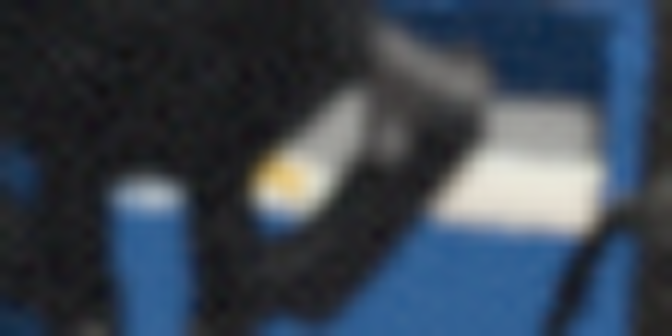

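View pics/t11z.png

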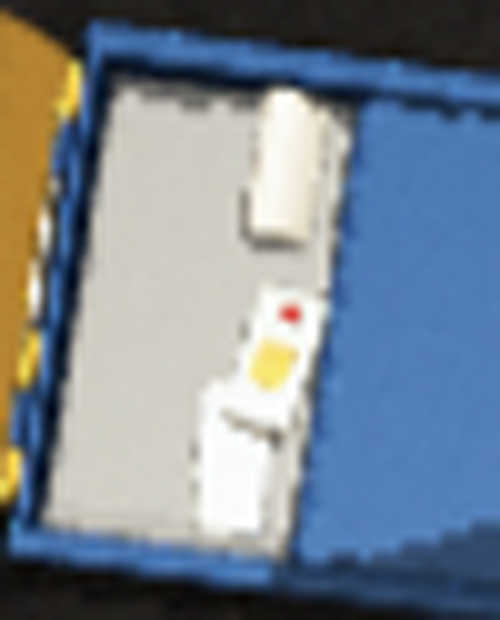

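>>> apply_moves(series=[[[0, -0.6, 0], [0, 0, 0], 0.15], [[0, -0.8, 0], [0, 0, 0], 0.1], [[-0.3, -0.6, 0.07], [0, 0, 0], 0.1], [[-0.6, -0.1, 0.1], [0, 0, 0], 0.1], [[-0.7, 0, 0.1], [0, 0, 0], 0.1], [[-0.7, 0, 0.1], [0, 0, 0], 0.1], [[-0.7, 0, 0], [0, 0, 0], 0.1], [[-0.7, 0, 0], [0, 0, 0], 0.1], [[-0.6, 0, 0], [0, 0, 0], 0.1], [[-0.3, 0, 0], [0, 0, 0], 0.1], [[0, 0, 0], [0, 0, 0], 0.1]])

```text
time_s: 16.58
eef_pos: [0.5196, 0.4263, 0.2033]
tool_rot: [-0.461, 0.537, -0.537, 0.46]
contact_force: [0.3, -0.7, 0.1]
gripper_width: 0.104
```

Run:
```python
from h import *
togo(0,212,124,1)
grab("side","s12");crop("s12",180,80,140,150,4,"s12c")
grab("top","t12");crop("t12",165,140,156,90,5,"t12c")
```

```text
t 16.57 tray mm [ -0.7 217.5 203.3] F tray [ 0.4 -0.6  0.1] grip 0.104 q [-0.99  0.53  0.39  1.31 -0.2   1.33 -0.76]
sgn 1 xt [ 0. -1.  0.] shift units now-axes [0.091 1.322 0.012] rot units [0.01 0.03 0.01] shift units goal-axes [0.092 1.322 0.011]
```

View pics/s12c.png

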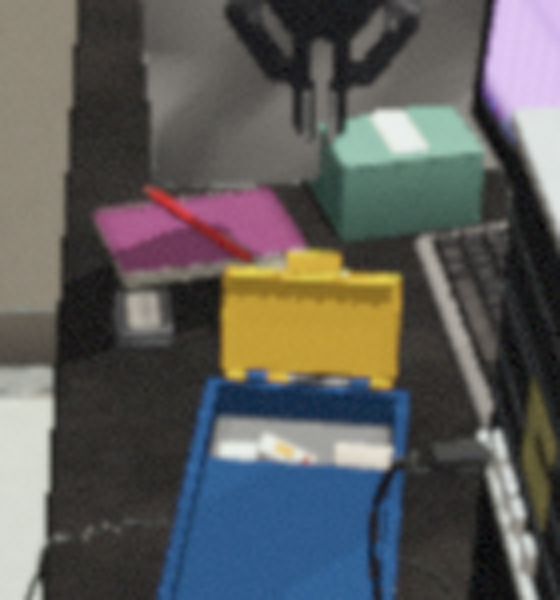

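View pics/t12c.png

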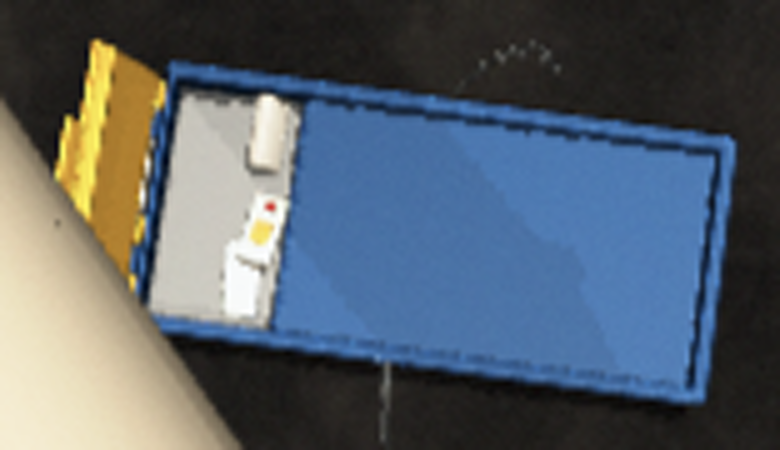

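>>> apply_moves(series=[[[0, 0.4, 0], [0, 0, 0], 0.05], [[0, 0.5, 0], [0, 0, 0], 0.05], [[0, 0.32, 0], [0, 0, 0], 0.05], [[0, 0.1, 0], [0, 0, 0], 0.05], [[0.2, 0, 0.01], [0, 0, 0], 0.05], [[0.2, 0, 0], [0, 0, 0], 0.05], [[0.2, 0, 0], [0, 0, 0], 0.05], [[0.2, 0, 0], [0, 0, 0], 0.05], [[0.2, 0, 0], [0, 0, 0], 0.05], [[0.2, 0, 0], [0, 0, 0], 0.05], [[0.2, 0, 0], [0, 0, 0], 0.05], [[0.2, 0, 0], [0, 0, 0], 0.05], [[0.2, 0, 0], [0, 0, 0], 0.05]])

```text
time_s: 18.3
eef_pos: [0.5042, 0.3172, 0.125]
tool_rot: [-0.46, 0.537, -0.537, 0.46]
contact_force: [0.4, 0.7, -0.0]
gripper_width: 0.055
```

Run:
```python
from h import *
togo(0,92.5,107.5,1)
grab("side","s13");crop("s13",180,80,140,150,4,"s13c")
```

```text
t 18.3 tray mm [  0.9 107.3 125. ] F tray [ 0.3  0.8 -0. ] grip 0.055 q [-0.92  0.43  0.4   1.64 -0.19  1.1  -0.63]
sgn 1 xt [ 0. -1.  0.] shift units now-axes [ 0.247  0.292 -0.015] rot units [ 0. -0.  0.] shift units goal-axes [ 0.247  0.292 -0.015]
```

View pics/s13c.png

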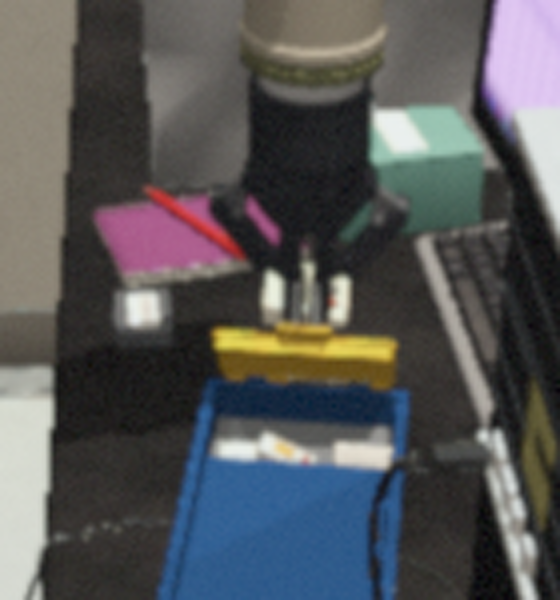

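>>> apply_moves(series=[[[0.12, 0.12, -0.01], [0, 0, 0], 0.05], [[0.13, 0.17, 0], [0, 0, 0], 0.05], [[0.11, 0.17, 0], [0, 0, 0], 0.05], [[0.1, 0.19, 0], [0, 0, 0], 0.05], [[0.04, 0.15, 0], [0, 0, 0], 0.05], [[0.03, 0.12, 0], [0, 0, 0], 0.05], [[0, 0, 0], [0, 0, 0], 0.05]])

```text
time_s: 19.23
eef_pos: [0.4984, 0.2865, 0.0691]
tool_rot: [-0.46, 0.537, -0.537, 0.459]
contact_force: [-0.8, -0.0, 0.6]
gripper_width: 0.047
```

Run:
```python
from h import *
togo(0,74,63,1)
grab("side","s14");crop("s14",180,80,140,150,4,"s14c")
```

```text
t 19.23 tray mm [-0.  76.1 69.1] F tray [-0.7 -0.2  0.6] grip 0.047 q [-0.89  0.46  0.39  1.75 -0.21  0.98 -0.57]
sgn 1 xt [ 0. -1.  0.] shift units now-axes [0.035 0.102 0.   ] rot units [ 0.01 -0.    0.01] shift units goal-axes [0.035 0.102 0.   ]
```

View pics/s14c.png

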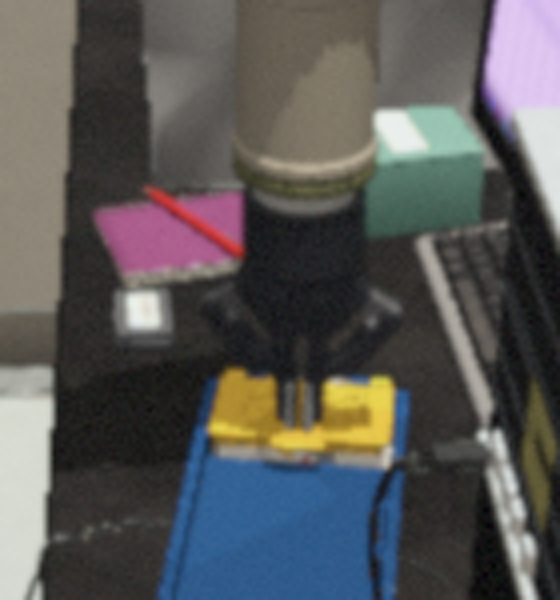

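Lid nearly shut; pressing gently.

>>> apply_moves(series=[[[0, 0.04, 0], [0, 0, 0], 0.05], [[0, 0.03, 0], [0, 0, 0], 0.05], [[0, 0, 0], [0, 0, 0], 0.05]])

```text
time_s: 19.65
eef_pos: [0.4987, 0.2868, 0.0656]
tool_rot: [-0.46, 0.537, -0.537, 0.46]
contact_force: [-0.0, -0.4, -0.7]
gripper_width: 0.051
```

>>> apply_moves(series=[[[0, 0.02, 0], [0, 0, 0], 0.05], [[0, 0, 0], [0, 0, 0], 0.05]])

```text
time_s: 19.9
eef_pos: [0.4987, 0.2867, 0.0644]
tool_rot: [-0.46, 0.537, -0.537, 0.46]
contact_force: [-0.1, -0.0, 0.2]
gripper_width: 0.054
```

>>> apply_moves(series=[[[0, 0.02, 0], [0, 0, 0], 0.05], [[0, 0, 0], [0, 0, 0], 0.05]])

```text
time_s: 20.15
eef_pos: [0.4989, 0.2867, 0.0638]
tool_rot: [-0.46, 0.537, -0.537, 0.46]
contact_force: [-1.5, -1.0, 4.8]
gripper_width: 0.049
```

>>> apply_moves(series=[[[0, 0.03, 0], [0, 0, 0], 0.05], [[0, 0.02, 0], [0, 0, 0], 0.05], [[0, 0, 0], [0, 0, 0], 0.05]])

```text
time_s: 20.52
eef_pos: [0.4991, 0.2867, 0.0632]
tool_rot: [-0.459, 0.538, -0.537, 0.46]
contact_force: [-10.7, -6.1, 28.7]
gripper_width: 0.047
```

Firm stop (29 N). Lift away and look.

>>> apply_moves(series=[[[0, -0.1, 0], [0, 0, 0], 0.05], [[0, -0.3, 0], [0, 0, 0], 0.05], [[0, -0.7, 0], [0, 0, 0], 0.05], [[0, -0.9, 0], [0, 0, 0], 0.05], [[-0.4, -0.8, 0], [0, 0, 0], 0.05], [[-0.8, -0.2, 0], [0, 0, 0], 0.05], [[-0.9, 0, 0], [0, 0, 0], 0.05], [[-0.9, 0, 0], [0, 0, 0], 0.05], [[-0.9, 0, -0.2], [0, 0, 0], 0.05], [[-0.6, 0, -0.2], [0, 0, 0], 0.05], [[-0.3, 0, 0], [0, 0, 0], 0.05], [[0, 0, 0], [0, 0, 0], 0.05]])

```text
time_s: 22.02
eef_pos: [0.5188, 0.5762, 0.2395]
tool_rot: [0.461, -0.537, 0.537, -0.46]
contact_force: [-0.7, -0.2, 0.1]
gripper_width: 0.049
```

Run:
```python
from h import *
where()
ds=grab("side","s15");crop("s15",180,110,140,160,4,"s15c")
dt=grab("top","t15");crop("t15",165,140,156,90,5,"t15c")
# predicted tab points at shut/other angles
for th in (0,.05,.1,.2):
    a=.088; Pp=np.array([[x,.1365-a*np.cos(th),.0385+a*np.sin(th)] for x in(-.018,.018)])@RT.T+OT
    print(th,((proj(ds,Pp)-[180,110]+.4)*4).round(0).tolist(),((proj(dt,Pp)-[165,140]+.4)*5).round(0).tolist())
```

```text
t 22.02 tray mm [-24.6 365.5 239.5] F tray [-0.7 -0.3  0.1] grip 0.049 q [-1.04  0.78  0.36  0.84 -0.25  1.56 -0.92]
0 [[265.0, 338.0], [321.0, 341.0]] [[316.0, 247.0], [326.0, 177.0]]
0.05 [[265.0, 332.0], [321.0, 336.0]] [[315.0, 245.0], [325.0, 175.0]]
0.1 [[265.0, 326.0], [321.0, 330.0]] [[314.0, 244.0], [324.0, 174.0]]
0.2 [[266.0, 314.0], [322.0, 318.0]] [[311.0, 241.0], [321.0, 170.0]]
```

View pics/s15c.png

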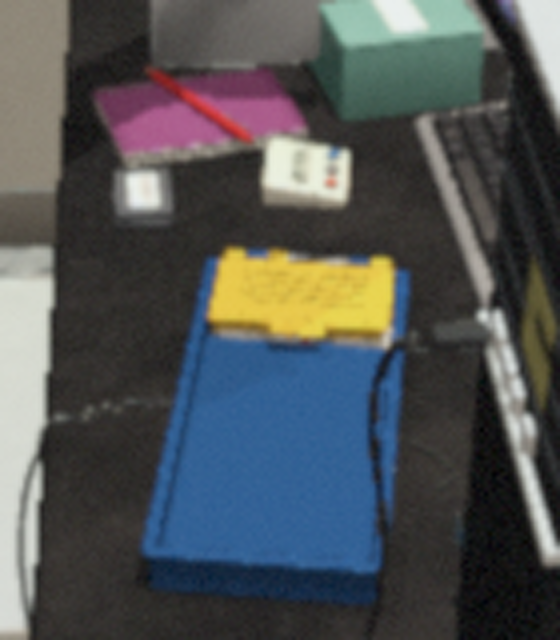

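View pics/t15.png

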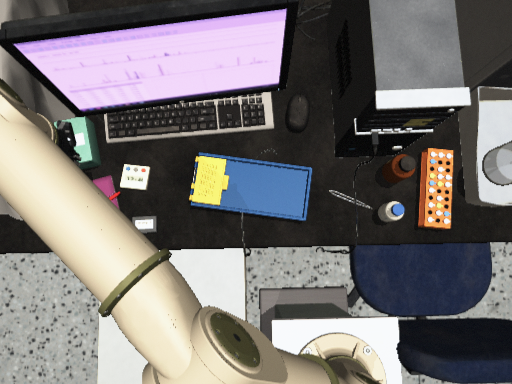

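Run:
```python
from h import *
ds=load("s15")
im=cv2.imread("pics/s15.png");S=12;o=np.array([226,166]);z=cv2.resize(im[166:202,226:286],None,fx=S,fy=S,interpolation=cv2.INTER_CUBIC)
def L(pts,c):
    q=(proj(ds,np.array(pts)@RT.T+OT)-o+.5)*S; cv2.polylines(z,[np.round(q).astype(int)],False,c,1)
for th,c in((0,(0,0,255)),(.1,(255,0,255))):
    f=lambda r,h,x:[x,.1365-r*np.cos(th)-h*np.sin(th)*-1*0,.0365+r*np.sin(th)+h]
    L([f(.076,.002,-.059),f(.076,.002,-.018),f(.088,.002,-.018),f(.088,.002,.018),f(.076,.002,.018),f(.076,.002,.059)],c)
    L([f(.076,-.0105,-.059),f(.076,-.0105,.059)],c)
L([[-.061,.062,.022],[.061,.062,.022]],(0,255,0))
cv2.imwrite("pics/s15z.png",z)
```

```text
(no output)
```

View pics/s15z.png

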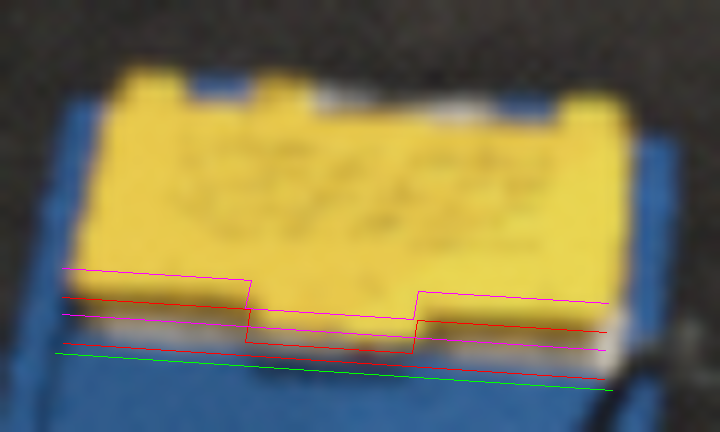

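>>> apply_moves(series=[[[0.5, 0, 0.1], [0, 0, 0], 0], [[0.8, 0.1, 0.1], [0, 0, 0], 0], [[0.9, 0.2, 0.1], [0, 0, 0], 0], [[0.9, 0.3, 0.1], [0, 0, 0], 0], [[0.9, 0.4, 0], [0, 0, 0], 0], [[0.7, 0.5, 0], [0, 0, 0], 0], [[0.4, 0.5, 0], [0, 0, 0], 0], [[0.1, 0.3, 0], [0, 0, 0], 0], [[0, 0.2, 0], [0, 0, 0], 0], [[0, 0, 0], [0, 0, 0], 0]])

```text
time_s: 23.38
eef_pos: [0.4947, 0.2628, 0.0901]
tool_rot: [-0.46, 0.537, -0.537, 0.459]
contact_force: [-0.8, 0.9, 0.3]
gripper_width: -0.0
```

Run:
```python
from h import *
togo(0,54,66,1)
```

```text
t 23.38 tray mm [-0.1 52.2 90.1] F tray [-0.9  0.8  0.3] grip -0.0 q [-0.88  0.41  0.41  1.77 -0.19  1.   -0.55]
sgn 1 xt [ 0. -1.  0.] shift units now-axes [-0.031  0.401  0.001] rot units [ 0.01 -0.    0.  ] shift units goal-axes [-0.031  0.401  0.001]
```

>>> apply_moves(series=[[[0, 0.25, 0], [0, 0, 0], 0], [[0, 0.12, 0], [0, 0, 0], 0], [[0, 0.02, 0], [0, 0, 0], 0], [[0, 0.02, 0], [0, 0, 0], 0], [[0, 0, 0], [0, 0, 0], 0]])

```text
time_s: 24.0
eef_pos: [0.4952, 0.263, 0.0658]
tool_rot: [0.46, -0.537, 0.537, -0.46]
contact_force: [-0.7, -0.8, 0.9]
gripper_width: 0.002
```

>>> apply_moves(series=[[[0, 0.02, 0], [0, 0, 0], 0], [[0, 0, 0], [0, 0, 0], 0]])

```text
time_s: 24.25
eef_pos: [0.4954, 0.2631, 0.0651]
tool_rot: [-0.459, 0.537, -0.537, 0.46]
contact_force: [-1.1, -0.4, 5.0]
gripper_width: -0.003
```

>>> apply_moves(series=[[[0, 0.02, 0], [0, 0, 0], 0], [[0, 0, 0], [0, 0, 0], 0]])

```text
time_s: 24.5
eef_pos: [0.4956, 0.2631, 0.0647]
tool_rot: [-0.459, 0.537, -0.537, 0.46]
contact_force: [-3.1, -2.4, 12.0]
gripper_width: 0.002
```

>>> apply_moves(series=[[[0, 0.03, 0], [0, 0, 0], 0], [[0, 0.02, 0], [0, 0, 0], 0], [[0, 0, 0], [0, 0, 0], 0]])

```text
time_s: 24.88
eef_pos: [0.4959, 0.2631, 0.0637]
tool_rot: [-0.459, 0.538, -0.537, 0.46]
contact_force: [-11.9, -6.3, 32.9]
gripper_width: 0.002
```

>>> apply_moves(series=[[[0, -0.2, 0], [0, 0, 0], 0], [[-0.5, 0, 0], [0, 0, 0], 0], [[-0.47, 0, 0], [0, 0, 0], 0], [[0, 0.08, 0], [0, 0, 0], 0], [[0, 0.02, 0], [0, 0, 0], 0], [[0, 0, 0], [0, 0, 0], 0]])

```text
time_s: 25.62
eef_pos: [0.5042, 0.3191, 0.0661]
tool_rot: [0.46, -0.538, 0.538, -0.459]
contact_force: [1.2, 0.2, 0.9]
gripper_width: 0.0
```

>>> apply_moves(series=[[[0, 0.02, 0], [0, 0, 0], 0], [[0, 0, 0], [0, 0, 0], 0]])

```text
time_s: 25.88
eef_pos: [0.5041, 0.3201, 0.0651]
tool_rot: [-0.46, 0.537, -0.537, 0.46]
contact_force: [0.7, 0.5, -0.8]
gripper_width: -0.001
```

>>> apply_moves(series=[[[0, 0.02, 0], [0, 0, 0], 0], [[0, 0, 0], [0, 0, 0], 0]])

```text
time_s: 26.12
eef_pos: [0.504, 0.3204, 0.0638]
tool_rot: [-0.46, 0.537, -0.537, 0.46]
contact_force: [-0.1, 0.1, 0.3]
gripper_width: -0.0
```

>>> apply_moves(series=[[[0, 0.01, 0], [0, 0, 0], 0], [[0, 0, 0], [0, 0, 0], 0]])

```text
time_s: 26.38
eef_pos: [0.5041, 0.3205, 0.0637]
tool_rot: [-0.46, 0.537, -0.537, 0.46]
contact_force: [-1.3, -1.3, 4.7]
gripper_width: 0.002
```

>>> apply_moves(series=[[[0, 0.015, 0], [0, 0, 0], 0], [[0, 0, 0], [0, 0, 0], 0]])

```text
time_s: 26.62
eef_pos: [0.5042, 0.3205, 0.0636]
tool_rot: [-0.46, 0.537, -0.537, 0.46]
contact_force: [-4.5, -3.1, 13.0]
gripper_width: 0.003
```

>>> apply_moves(series=[[[0, 0.01, 0], [0, 0, 0], 0], [[0, 0, 0], [0, 0, 0], 0]])

```text
time_s: 26.88
eef_pos: [0.5042, 0.3205, 0.0635]
tool_rot: [-0.459, 0.538, -0.537, 0.46]
contact_force: [-6.9, -4.6, 18.1]
gripper_width: -0.001
```

>>> apply_moves(series=[[[0, -0.15, 0], [0, 0, 0], 0], [[0.5, 0, 0], [0, 0, 0], 0], [[0.47, 0, 0], [0, 0, 0], 0], [[0, 0.07, 0], [0, 0, 0], 0], [[0, 0, 0], [0, 0, 0], 0]])

```text
time_s: 27.5
eef_pos: [0.4949, 0.2636, 0.0664]
tool_rot: [-0.46, 0.537, -0.537, 0.46]
contact_force: [-0.0, 0.3, 0.2]
gripper_width: -0.001
```

>>> apply_moves(series=[[[0, 0.015, 0], [0, 0, 0], 0], [[0, 0, 0], [0, 0, 0], 0]])

```text
time_s: 27.75
eef_pos: [0.495, 0.2638, 0.0655]
tool_rot: [-0.46, 0.537, -0.537, 0.46]
contact_force: [-0.7, -0.1, -0.9]
gripper_width: 0.003
```

>>> apply_moves(series=[[[0, 0.015, 0], [0, 0, 0], 0], [[0, 0, 0], [0, 0, 0], 0]])

```text
time_s: 28.0
eef_pos: [0.4951, 0.2636, 0.0652]
tool_rot: [-0.46, 0.537, -0.537, 0.46]
contact_force: [-0.8, 1.2, 3.8]
gripper_width: 0.001
```

>>> apply_moves(series=[[[0, -0.12, 0], [0, 0, 0], 0], [[-0.4, 0, 0], [0, 0, 0], 0], [[0, 0.08, 0], [0, 0, 0], 0], [[0, 0.03, 0], [0, 0, 0], 0], [[0, 0, 0], [0, 0, 0], 0]])

```text
time_s: 28.62
eef_pos: [0.4987, 0.2855, 0.065]
tool_rot: [0.46, -0.537, 0.538, -0.459]
contact_force: [0.2, -0.3, -0.1]
gripper_width: 0.003
```

>>> apply_moves(series=[[[0, 0.01, 0], [0, 0, 0], 0], [[0, 0, 0], [0, 0, 0], 0]])

```text
time_s: 28.88
eef_pos: [0.4988, 0.2864, 0.0648]
tool_rot: [-0.46, 0.537, -0.537, 0.46]
contact_force: [0.5, -0.0, 0.1]
gripper_width: -0.002
```

>>> apply_moves(series=[[[0, 0.01, 0], [0, 0, 0], 0], [[0, 0, 0], [0, 0, 0], 0]])

```text
time_s: 29.12
eef_pos: [0.4988, 0.2867, 0.0641]
tool_rot: [-0.46, 0.537, -0.537, 0.46]
contact_force: [-0.4, -0.0, -0.1]
gripper_width: -0.002
```

>>> apply_moves(series=[[[0, 0.01, 0], [0, 0, 0], 0], [[0, 0, 0], [0, 0, 0], 0]])

```text
time_s: 29.38
eef_pos: [0.4988, 0.2867, 0.0637]
tool_rot: [-0.46, 0.537, -0.537, 0.46]
contact_force: [-0.2, 0.4, 1.3]
gripper_width: 0.0
```

>>> apply_moves(series=[[[0, 0.01, 0], [0, 0, 0], 0], [[0, 0, 0], [0, 0, 0], 0]])

```text
time_s: 29.62
eef_pos: [0.4989, 0.2867, 0.0635]
tool_rot: [-0.46, 0.537, -0.537, 0.46]
contact_force: [-2.3, -1.6, 6.9]
gripper_width: -0.001
```

>>> apply_moves(series=[[[0, -0.2, 0], [0, 0, 0], 0], [[0, -0.6, 0], [0, 0, 0], 0], [[0, -0.9, 0], [0, 0, 0], 0], [[-0.3, -0.9, 0], [0, 0, 0], 0], [[-0.8, -0.3, 0], [0, 0, 0], 0], [[-0.9, 0, 0], [0, 0, 0], 0], [[-0.9, 0, 0], [0, 0, 0], 0], [[-0.9, 0, -0.2], [0, 0, 0], 0], [[-0.7, 0, -0.2], [0, 0, 0], 0], [[-0.3, 0, 0], [0, 0, 0], 0], [[0, 0, 0], [0, 0, 0], 0], [[0, 0, 0], [0, 0, 0], 0]])

```text
time_s: 31.12
eef_pos: [0.5204, 0.5737, 0.2373]
tool_rot: [0.459, -0.537, 0.538, -0.459]
contact_force: [0.9, -0.5, 0.3]
gripper_width: -0.002
```

Run:
```python
from h import *
where()
grab("side","s16");crop("s16",180,110,140,160,4,"s16c")
grab("top","t16")
a=cv2.imread("pics/t1.png")[140:240,315:420].astype(int);b=cv2.imread("pics/t16.png")[140:240,315:420].astype(int)
print("right side diff px",(abs(a-b).max(2)>60).sum())
a=cv2.imread("pics/t1.png")[160:245,115:165].astype(int);b=cv2.imread("pics/t16.png")[160:245,115:165].astype(int)
print("left",(abs(a-b).max(2)>60).sum())
```

```text
t 31.12 tray mm [-22.7 363.3 237.3] F tray [ 1.  -0.3  0.3] grip -0.002 q [-1.04  0.77  0.37  0.85 -0.25  1.55 -0.92]
right side diff px 0
left 706
```

View pics/s16c.png

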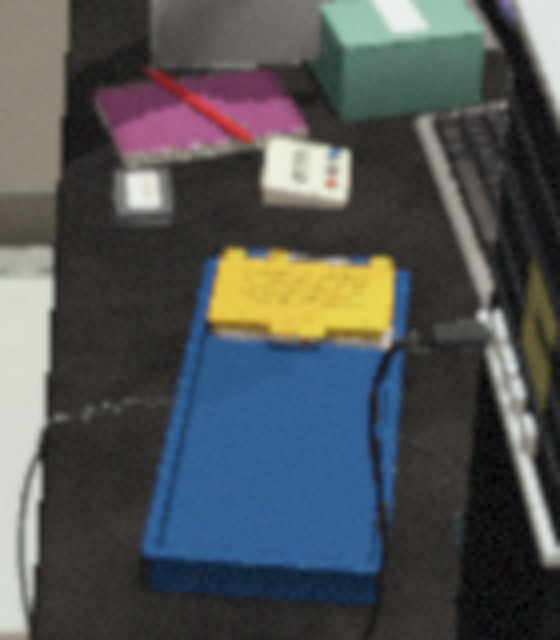

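View pics/t16.png

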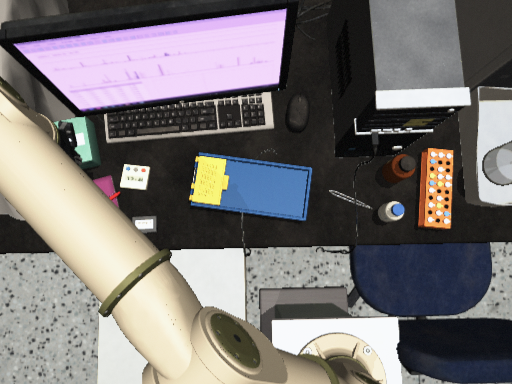

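Run:
```python
from cell import order
print(order.close_job())
```

```text
the job is handed in; nothing more can be done
None
```

All three chips were swept along the deck into the waste well, and the yellow lid is shut. The job was handed in at about 31 s of the 64 s, with the hand well clear.

**Chips:** I swept each chip with the nearly closed fingertips and picked none up. The third chip slipped off the fingers once near the edge, and a second sweep took it in. Pictures before closing showed all three inside the well. One was standing on edge and one was lying partly on another, but all were at about deck level or lower. The last pictures show the deck empty.

**Lid:** I pressed it to a firm stop of about 29 N, then checked that it was level by touch:
- **Plate:** it is level to about 0.1 mm between near the hinge and near the free edge. Its height of about 38.6 mm fits a shut lid.
- **Tab:** it read about 1.5 mm higher, also after pressing with 33 N. I took this to be a thicker tab, because the plate itself is level.
- **Side picture:** a thin white strip still shows under the lip. I took it for chip tops seen through the gap, but could not confirm that.

**Bystanders:** the bottle and forceps show no change in the before and after pictures. The timer and chip case look unmoved, but I checked those only by eye because the arm covered part of that area.

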